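# Turn the trolley wheel until its valve stem is at the top

### The job

The print shop's trolley wheel is on the leaning service stand and has to be pumped up: by pushing its spokes one after another with the tips of the closed fingers, turn it until the valve stem is at the very top of the leaning wheel, at twelve o'clock straight uphill of the hub, then leave it standing still there. Touch the spokes only lightly from the side and never grip them; do not push on the tyre, its rim or the valve stem, and leave the things lying round the stand where they are.

Things in the scene. Friction and masses are not known exactly. Their poses are not given: they have to be found in the camera images.
- stand: Fixed grey service stand; base 370 mm wide, 270 deep, 12 thick. Origin: on the table straight below the hub centre, which is 160 mm up; z up. The wheel's face, with the guard, looks to -x (about towards the robot's left, upward); y is to the left seen from in front of the face. The wheel leans back: its plane is tipped 45 degrees from upright, top towards +x. A post holds the hub from behind.
- guard (a point): Middle of the top bar of a fixed guard: three thin level steel bars crossing in front of the wheel's lower half, parallel to it, 47 mm in front of its mid-plane. The top bar lies 40 mm below the hub centre along the wheel's plane; fingers can sweep freely only from hub level upward. Its two posts stand 168 mm left and right, no higher than the top bar.
- wheel (a joint): Turn of the wheel, rad: 0 (or any whole turn) = valve stem at the very top; grows clockwise seen from in front of the face (the top moves to the stand's -y). It turns both ways for a turn or more, with light steady friction (2 to 3 N at mid-spoke), stays where it is left and does not coast.
- spokes: Five straight grey plastic spokes, 14 mm square, free from the hub (radius 19) to the rim (102), filling 3 to 17 mm in front of the wheel's mid-plane. Origin: hub centre, in the mid-plane. x: the axle, into the wheel from its face, 45 degrees downward; z: towards the valve stem, turns with the wheel. Spokes are 36, 108, 180, 252 and 324 degrees from the stem.
- axle_end (a point): Front end of the axle, on the axle line 41 mm in front of the wheel's mid-plane (hub: 27 mm). The gaps between the spokes are open behind for 50 mm, except for the axle.
- tyre: Black rubber tyre on its grey rim, turning with the wheel: 300 mm outside diameter, 36 mm wide (18 mm each side of the mid-plane), rim inside radius 102 mm. Origin: hub centre. Not to be pushed on.
- valve: Valve stem, plain brass with a screwed-on metal cap, 11 mm thick, 27 mm long; it stands inward from the rim towards the hub. Origin: its capped inner end, 75 mm from the hub centre (4 mm in front of the mid-plane). Not to be pushed on.
- gauge: round steel tyre-pressure gauge, 52 mm across, 17 mm high, with a brass nipple; lies in front of the stand. Origin: centre of underside. To be left alone.
- spanner: flat steel spanner lying in front of the stand. Origin: underside, middle of its length. To be left alone.
- caps_cup: small open aluminium cup, 60 mm wide, 50 mm high, behind the stand. Origin: centre of underside. To be left alone.
- ink_jar: white ink jar, 76 mm wide, 90 mm high. Origin: centre of underside. To be left alone.
- ink_jar_2: white ink jar like the other. Origin: centre of underside. To be left alone.
- squeegee: wooden screen-printing squeegee lying down, 220 mm long, 45 mm high. Origin: centre of underside of its handle. To be left alone.
- tape_roll: roll of tape lying flat, 100 mm across, 45 mm high. Origin: centre of underside. To be left alone.
- tyre_pump: hand pump standing upright, 190 mm tall, with a 88 mm T-handle. Origin: centre of underside. To be left alone.

How it is judged:
By the outcome, as a careful person would: the job done as asked, in the order asked, and still so for the second after the job is handed in, with the robot touching nothing.
It also fails if it takes over 58 s, if anything falls off the work surface, if the arm or the gripper's body presses on something with over 40 N, if the wrist force passes 120 N, or if a joint passes its speed limit or range.

### The arm

A 7-joint arm with a two-finger parallel gripper is mounted at the origin on the work surface. World frame = base frame: x ahead of the robot, y to its left, z up, the work surface at z = 0. Lengths are in m, angles in rad, forces in N, time in s.
With the tool pointing down it reaches from about 0.425 to 0.8 m from the base axis. Payload 8.3 kg.
Tool frame: the origin (TCP) lies on the mounting face of the last link; the fingertips stand 173 mm ahead of it and the grasp point (between the pads) lies 155 mm ahead of it; z points along the fingers, x is the direction in which the jaws open and shut, and the axes are right-handed (so a half turn about z gives the same grasp; the last joint's range is limited). The gripper opens to 85 mm and grips with 20 to 120 N. Pads are 22 mm wide; open, the fingers measure 114 mm over their backs; the gripper's body (76 mm by 85 mm) begins 54 mm behind the grasp point. The pads swing forward as they close: fully open they stand 13 mm farther back than shut.
Start: joints at [-1.236, 0.383, 0.016, 1.37, -0.006, 1.388, -0.046], TCP at [0.242, 0.576, 0.405] pointing down, gripper open.
Joint ranges: [-2.95, 2.95], [-0.25, 2.06], [-1.52, 1.56], [0.18, 2.33], [-1.44, 4.58], [0.02, 2.06], [-3.01, 3.01]. Speed limits (rad/s): [2.39, 2.39, 3.01, 3.01, 3.14, 3.14, 3.14].

### API

Orientations are given as a unit quaternion [x, y, z, w].
In Python, from bench import bot gives the robot as it stands. The module is installed in compiled form; this text tells all that it offers.
- The arm moves only by the tool carry_out, never from a script. Its argument "increments" is a list of rows, each a list of 5 numbers: the shift along the tool's x, y, z in mm, then the turn about the tool's z in rad, then the finger opening in mm, from 0 to 85.4. A call has 1 to 12 rows; each row is the pose to reach, as a shift and turn from the pose commanded when the call began, along the tool's axes at that moment; what a row does not reach only later rows make up. A row lasts 1/8 s, in which the tool goes at most 62.5 mm and 10.7 degrees, less where a joint would pass 70% of its speed; a pose out of reach is approached as far as the arm can. A call with a gripper value outside its range is refused whole. The fingers move at their own pace and stop on an object; "squeeze" is the grip in N (left out, the last holds). Time passes only in rows, so rows that repeat a pose let the fingers close. It gives the time, the measured TCP pose, the force and the opening at its end, in the units of the state.
- bot.get_state(): the state, without advancing time (a new reading comes with each control period).
- bot.camera(name): name is "scene" or "top"; returns a dict with "pixels" (420x560x3 uint8, red, green, blue), "fx", "fy", "cx", "cy" (pixels), "cam_to_world" (4x4, takes a point from camera to world coordinates). Camera axes: x right, y down, z forward; pixel columns grow to the right and rows downward; lengths in m; the calibration is good to about 2 mm. A picture is of the moment at which its call begins. There is no depth.
- bot.sign_off(): hands the job in, once; it reports no verdict.
Trained networks look in the newest picture that a camera, given by its name, has taken for a name from the list of things; names that differ only in an ending like _2 or _b are one class to them, and where a whole thing is asked for, a point or a joint stands for the part that bears it (a point fixed in the world has none). Each returns a list of dicts, best first, with "conf" (0 to 1); they miss things now and then, are a little off and sometimes report something else, mostly with a low value. They report only what shows in the picture. A call takes as long as a camera call.
- bot.trace(query, camera): "mask" (420x560 bool, what is visible of it) and "box" ([left, top, right, bottom] in pixels, round what is visible of it).
The state is a dict: "time": time; "joints": joint angles; "dq": joint speeds; "tau": joint torques, N m; "position": TCP position; "orientation": TCP orientation; "force": force on the tool from outside, world axes, zero at the start; "wrist_torque": the same for the moment, N m; "opening": finger opening in m.
Only numpy, scipy, OpenCV 4.12 (cv2) and the standard library are available. Lean on these libraries where they do the work, as an engineer would, in place of code of your own. Each camera call takes 0.05 s, during which the arm holds its last target.

## Working session

There is one attempt and no reset: what is moved stays moved. The work goes in short steps, Python scripts to look and compute and a tool call to move; the robot and the scene stay as the last step left them, time stands still between calls to the robot, and variables do not carry over. Pictures are saved under pics/ and viewed, and the job is handed in when it is done.

Besides the shell and the picture viewer there is one more tool, called after "Emit:" as name(argument=value, ...), one argument or row to a line, values as JSON. carry_out: Moves the arm, as the interface text tells. Its arguments: {"type":"object","properties":{"increments":{"type":"array"},"squeeze":{"type":"number"}},"required":["increments"]}

```bash
mkdir -p pics; ls; python3 - <<'E'
from bench import bot
import cv2,numpy as np
s=bot.get_state()
for k in s: print(k,np.round(s[k],4))
for n in("scene","top"):
    c=bot.camera(n); cv2.imwrite(f"pics/{n}0.png",cv2.cvtColor(c["pixels"],cv2.COLOR_RGB2BGR))
    print(n,c["fx"],c["fy"],c["cx"],c["cy"]);print(np.round(c["cam_to_world"],4).tolist())
    for q in("tyre","valve","stand","axle_end","spokes"):
        r=bot.trace(q,n); print(q,[(round(d["conf"],2),d["box"],np.round(np.argwhere(d["mask"]).mean(0)[::-1],1)) for d in r])
E
```

```text
pics
time 0.0
joints [-1.2359  0.3842  0.0164  1.3712 -0.0063  1.3882 -0.0465]
dq [-0.0003 -0.0006 -0.0014  0.0013 -0.0011  0.001   0.0014]
tau [ 1.00000e-03 -6.27592e+01  8.44300e-01 -3.71823e+01  1.64000e-02
  1.41000e-02 -0.00000e+00]
position [0.242  0.5761 0.4037]
orientation [ 8.329e-01  5.535e-01 -8.000e-04  5.000e-04]
force [-0.6525  0.1177  0.3117]
wrist_torque [0.0016 0.0037 0.0103]
opening 0.0854
scene 404.36642219140674 404.36642219140674 276.5180370119793 212.12452263132712
[[0.0013, 0.7296, -0.6839, 1.3012], [1.0, 0.0003, 0.0022, 0.0005], [0.0018, -0.6839, -0.7296, 0.8863], [0.0, 0.0, 0.0, 1.0]]
tyre [(0.88, [202.6, 145.6, 299.6, 257.8], array([247.7, 201.8]))]
valve [(0.49, [260.6, 228.9, 265.8, 237.8], array([260.8, 233.5]))]
stand [(0.92, [189.0, 145.8, 319.2, 305.8], array([254.1, 228.3]))]
axle_end [(0.76, [187.7, 148.9, 323.0, 300.4], array([254.6, 228.1]))]
spokes [(0.82, [223.6, 161.5, 284.6, 235.3], array([254.3, 198.9]))]
top 494.29038044169283 494.29038044169283 272.80880853613155 201.3674322057811
[[-0.0233, -0.999, 0.0379, 0.515], [-0.9997, 0.0232, -0.003, 0.0118], [0.0021, -0.038, -0.9993, 1.7021], [0.0, 0.0, 0.0, 1.0]]
tyre [(0.88, [257.2, 152.8, 333.6, 248.0], array([295.2, 200.6]))]
valve []
stand [(0.69, [235.7, 139.4, 341.0, 263.8], array([287.7, 200.6]))]
axle_end [(0.72, [240.7, 138.2, 335.5, 262.8], array([287.8, 200.4]))]
spokes [(0.57, [266.7, 164.7, 312.8, 234.8], array([289.7, 199. ]))]
```

```bash
python3 - <<'E'
import cv2
a=cv2.imread("pics/scene0.png");b=cv2.imread("pics/top0.png")
cv2.imwrite("pics/s1.png",cv2.resize(a[120:330,160:360],(760,798)[:2] if 0 else (570,598),interpolation=cv2.INTER_CUBIC))
cv2.imwrite("pics/t1.png",cv2.resize(b[120:280,210:370],(600,600),interpolation=cv2.INTER_CUBIC))
E
```

```text
(no output)
```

View pics/scene0.png

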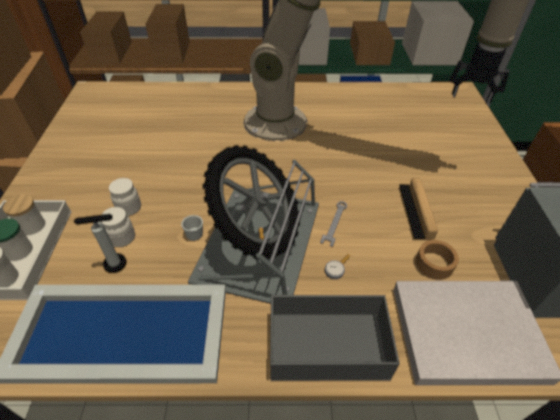

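View pics/top0.png

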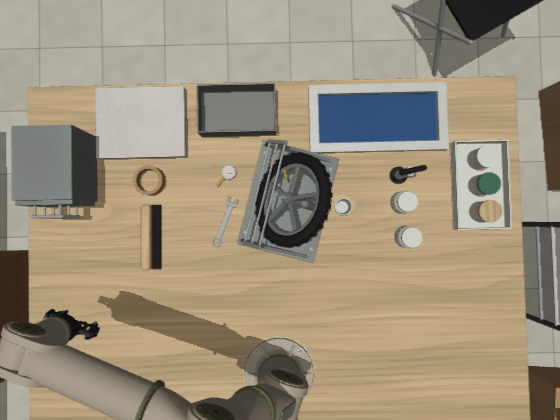

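```bash
ls pics
```

```text
s1.png
scene0.png
t1.png
top0.png
```

View pics/s1.png

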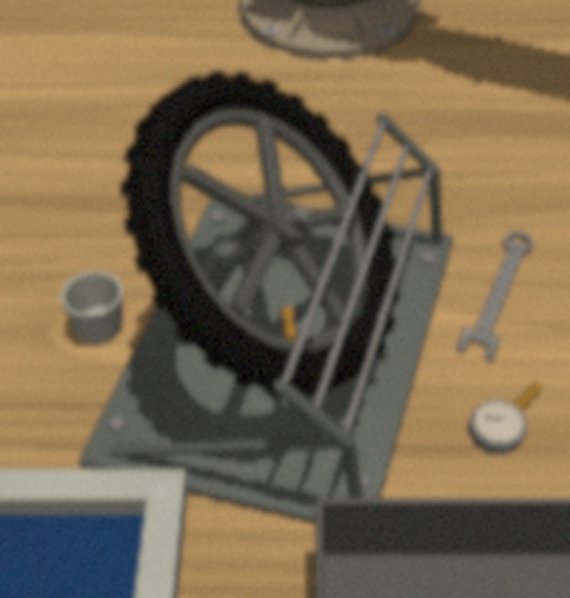

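View pics/t1.png

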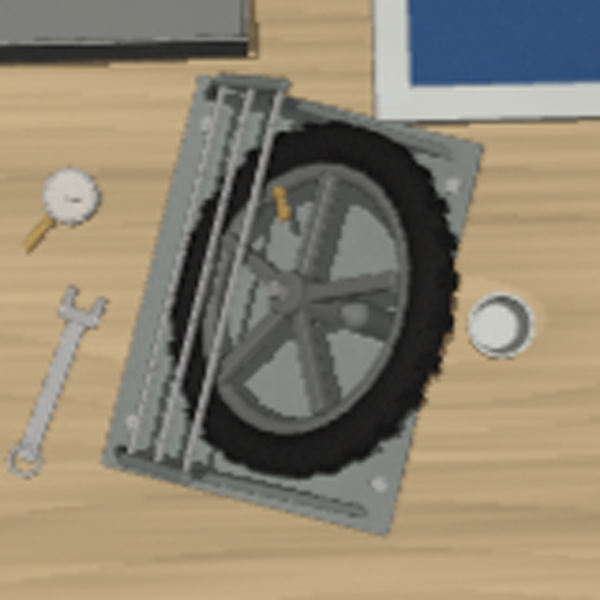

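```bash
cat > h.py <<'E'
import numpy as np,cv2
from scipy.optimize import minimize,least_squares
R2=np.sqrt(.5)
def proj(c,P):
    T=np.linalg.inv(c["cam_to_world"]);p=np.asarray(P)@T[:3,:3].T+T[:3,3]
    return np.c_[c["fx"]*p[:,0]/p[:,2]+c["cx"],c["fy"]*p[:,1]/p[:,2]+c["cy"]]
def axes(yaw):
    X=np.array([np.cos(yaw),np.sin(yaw),0]);Y=np.array([-np.sin(yaw),np.cos(yaw),0]);Z=np.array([0,0,1.])
    return X,Y,R2*X-R2*Z,R2*X+R2*Z   # X,Y,a(into wheel),u(uphill)
def W(p,phi,r,d): # phi clockwise from top, d in front of midplane
    X,Y,a,u=axes(p[2]);phi=np.asarray(phi,float)
    return np.array([p[0],p[1],.16])+np.outer(np.cos(phi)*r,u)-np.outer(np.sin(phi)*r,Y)-np.outer(np.broadcast_to(d,phi.shape),a)
TH=np.linspace(0,2*np.pi,73)
def draw(img,c,p,th,col=(0,0,255)):
    s=4;im=cv2.resize(img,None,fx=s,fy=s,interpolation=cv2.INTER_CUBIC)
    def L(P,cl):cv2.polylines(im,[np.round((proj(c,P)+.5)*s-.5).astype(int)],False,cl,1)
    L(W(p,TH,.15,0),(0,0,255));L(W(p,TH,.102,.018),(0,255,0));L(W(p,TH,.019,.027),(0,255,0))
    for k in range(5):
        f=th+np.radians(36+72*k);L(np.vstack([W(p,[f],.019,.017),W(p,[f],.102,.017)]),(255,255,0))
    L(np.vstack([W(p,[th],.075,.004),W(p,[th],.102,.004)]),(255,0,255))
    X,Y,a,u=axes(p[2]);h=np.array([p[0],p[1],.16]);g=h-.04*u-.047*a
    L(np.array([g-.168*Y,g+.168*Y]),(0,255,255))
    return im
E
python3 - <<'E'
from bench import bot
from h import *
C=[bot.camera(n) for n in("scene","top")]
M=[];V=[]
for n in("scene","top"):
    m=bot.trace("tyre",n)[0]["mask"].astype(np.uint8)
    pts=np.argwhere(m)[:,::-1].astype(np.int32);H=cv2.convexHull(pts);k=np.zeros((420,560),np.uint8);cv2.fillConvexPoly(k,H,1);M.append(k.astype(float))
def cost(p):
    e=0
    for c,m in zip(C,M):
        q=proj(c,np.vstack([W(p,TH,.148,.016),W(p,TH,.148,-.016)])).astype(np.float32)
        H=cv2.convexHull(q);k=np.zeros((1680,2240),np.uint8);cv2.fillConvexPoly(k,np.round(H*4).astype(np.int32),1)
        k=cv2.resize(k.astype(np.float32),(560,420),interpolation=cv2.INTER_AREA)
        e+=np.minimum(k,m).sum()/np.maximum(k,m).sum()
    return 2-e
best=minimize(cost,[.52,-.02,-np.pi/2+.0],method="Nelder-Mead",options=dict(initial_simplex=[[.52,-.02,-1.57],[.54,-.02,-1.57],[.52,.02,-1.57],[.52,-.02,-1.9]],xatol=1e-4,fatol=1e-4))
p=best.x;print(p,best.fun)
# base edges yaw
for r in bot.trace("stand","top")[:1]:
    print(cv2.minAreaRect(np.argwhere(r["mask"])[:,::-1].astype(np.float32)))
np.save("p.npy",p)
th=np.radians(-100)
for n,c,b in zip("st",C,[(160,140,330,260),(230,140,345,250)]):
    im=draw(cv2.cvtColor(c["pixels"],cv2.COLOR_RGB2BGR),c,p,th);cv2.imwrite(f"pics/{n}2.png",im[b[1]*4:b[3]*4,b[0]*4:b[2]*4])
E
```

```text
[ 0.57934307 -0.05188362 -1.82635049] 0.05968771207820267
((289.38238525390625, 199.47061157226562), (81.97704315185547, 111.3238525390625), 14.03624439239502)
```

View pics/s2.png

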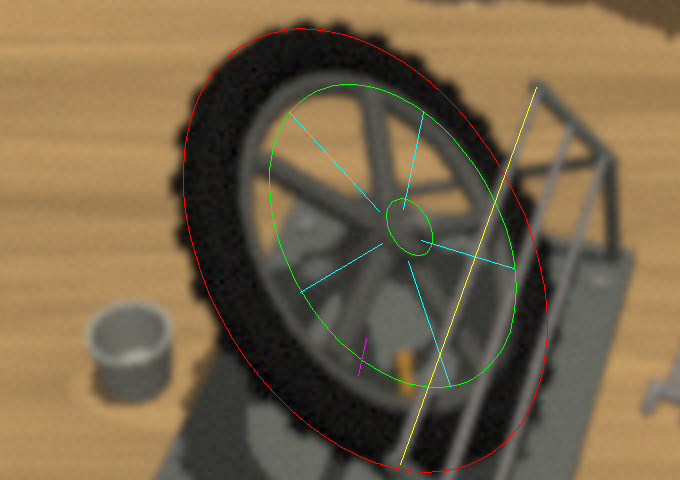

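View pics/t2.png

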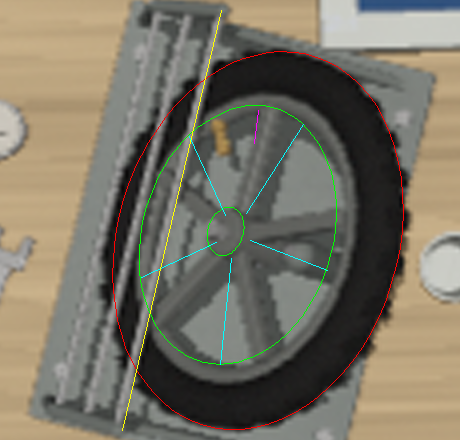

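```bash
cat > fit.py <<'E'
from bench import bot
from h import *
# manual points: (u,v) full image px
s1=lambda x,y:(x/2.85+160,y/2.8476+120)
t1=lambda x,y:(x/3.75+210,y/3.75+120)
C={n:bot.camera(n) for n in("scene","top")}
def model(p):
    X,Y,a,u=axes(p[2]);h=np.array([p[0],p[1],.16]);g=h-.04*u-.047*a
    return dict(gl=g+.168*Y,gr=g-.168*Y,ax=h-.041*a,st=W(p,[p[3]],.075,.004)[0],so=W(p,[p[3]],.102,.004)[0],
      s1=W(p,[p[3]+np.radians(36)],.102,.017)[0],s2=W(p,[p[3]+np.radians(108)],.102,.017)[0],s3=W(p,[p[3]+np.radians(180)],.102,.017)[0])
obs=[("scene","gr",s1(382,120)),("scene","gl",s1(284,384)),("top","gl",t1(283,92)),("top","gr",t1(187,470)),
 ("top","ax",t1(288,291)),("top","st",t1(284,218)),("top","s1",t1(328,172)),("top","s2",t1(400,283)),("top","s3",t1(322,412)),
 ("scene","st",s1(288,310)),("scene","s2",s1(184,168)),("scene","s3",s1(263,122))]
def res(p):
    m=model(p);return np.concatenate([proj(C[n],[m[k]])[0]-np.array(o) for n,k,o in obs])
r=least_squares(res,[.55,-.05,-1.8,-1.5],loss="soft_l1");p=r.x;print(p,np.degrees(p[2:]))
for (n,k,o),e in zip(obs,res(p).reshape(-1,2)): print(n,k,np.round(e,1))
np.save("p.npy",p[:3])
for n,c,b in zip("st",C.values(),[(160,140,330,260),(230,140,345,250)]):
    im=draw(cv2.cvtColor(c["pixels"],cv2.COLOR_RGB2BGR),c,p,p[3]);cv2.imwrite(f"pics/{n}3.png",im[b[1]*4:b[3]*4,b[0]*4:b[2]*4])
E
python3 fit.py
```

```text
[ 0.57799084 -0.05365253 -1.83052002 -2.15848719] [-104.88107118 -123.67220608]
scene gr [-0.9 -0.9]
scene gl [-1.1  0.3]
top gl [ 0.2 -1.9]
top gr [0.5 2.1]
top ax [-3.4 -0.7]
top st [0.9 0.3]
top s1 [-0.2  0.8]
top s2 [-2.2 -1.6]
top s3 [-0.4 -1.6]
scene st [-1.3 -1.6]
scene s2 [1.7 0.2]
scene s3 [ 0.4 -1.5]
```

View pics/s3.png

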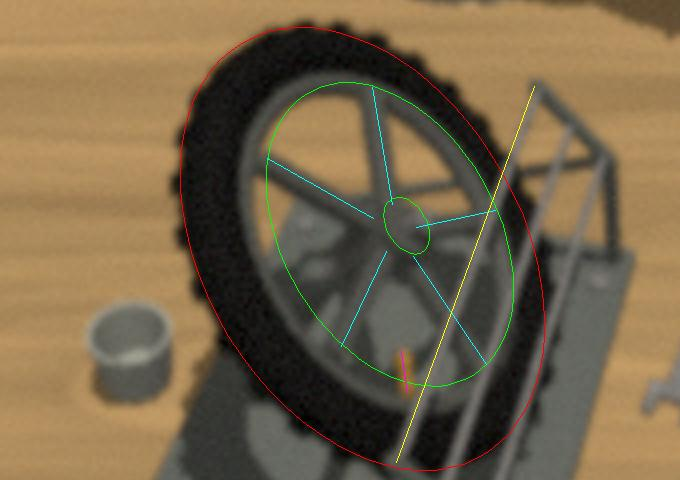

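View pics/t3.png

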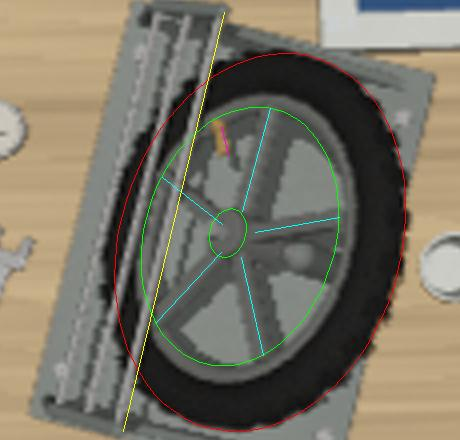

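```bash
cat > fit2.py <<'E'
from bench import bot
from h import *
C={n:bot.camera(n) for n in("scene","top")}
M={}
for n,c in C.items():
    k=(c["pixels"].max(2)<42).astype(np.uint8)
    b=bot.trace("tyre",n)[0]["box"];z=np.zeros_like(k);x0,y0,x1,y1=[int(t) for t in b];z[y0-6:y1+7,x0-6:x1+7]=k[y0-6:y1+7,x0-6:x1+7]
    nn,lab,st,_=cv2.connectedComponentsWithStats(z);i=1+np.argmax(st[1:,4]);z=(lab==i).astype(np.uint8)
    z2=z*0;cv2.fillConvexPoly(z2,cv2.convexHull(np.argwhere(z)[:,::-1].astype(np.int32)),1);M[n]=z2.astype(float)
    print(n,b,st[i])
    cv2.imwrite(f"pics/m_{n}.png",cv2.resize(z*255,(560,420)))
def cost(p,R=.148,only=None):
    e=0
    for n,c in C.items():
        q=proj(c,np.vstack([W(p,TH,R,.014),W(p,TH,R,-.014)]))
        H=cv2.convexHull((q+.5).astype(np.float32));k=np.zeros((1680,2240),np.uint8);cv2.fillConvexPoly(k,np.round(H*4).astype(np.int32),1)
        k=cv2.resize(k.astype(np.float32),(560,420),interpolation=cv2.INTER_AREA)
        e+=1-np.minimum(k,M[n]).sum()/np.maximum(k,M[n]).sum()
    return e
p0=np.load("p.npy")
for y in(-1.6,-1.75,-1.83,-1.9):
    s=np.array([p0[0],p0[1],y]);b=minimize(cost,s,method="Nelder-Mead",options=dict(initial_simplex=s+np.vstack([np.zeros(3),np.diag([.02,.02,.1])])))
    print(b.x,b.fun)
E
python3 fit2.py
```

```text
scene [200.7, 147.2, 300.1, 257.5] [ 204  147   82  112 2354]Traceback (most recent call last):
  File "fit2.py", line 7, in <module>
    b=bot.trace("tyre",n)[0]["box"];z=np.zeros_like(k);x0,y0,x1,y1=[int(t) for t in b];z[y0-6:y1+7,x0-6:x1+7]=k[y0-6:y1+7,x0-6:x1+7]
      ~~~~~~~~~~~~~~~~~~~^^^
IndexError: list index out of range
```

```bash
python3 - <<'E'
from bench import bot
from h import *
o=[]
for n,b in (("scene",(195,140,310,265)),("top",(250,145,340,255))):
    c=bot.camera(n)["pixels"];b=np.array(b)
    k=c[b[1]:b[3],b[0]:b[2]]
    a=cv2.resize(cv2.cvtColor(k,cv2.COLOR_RGB2BGR),None,fx=3.3,fy=4.4,interpolation=cv2.INTER_NEAREST) if 0 else cv2.resize(cv2.convertScaleAbs(cv2.cvtColor(k,cv2.COLOR_RGB2BGR),alpha=1.8),None,fx=4.7,fy=4.7,interpolation=cv2.INTER_CUBIC)
    cv2.imwrite(f"pics/z_{n}.png",a)
    for t in (35,42,50):print(n,t,(k.max(2)<t).sum())
E
```

```text
scene 35 2701
scene 42 2905
scene 50 3146
top 35 2009
top 42 2105
top 50 2183
```

View pics/z_scene.png

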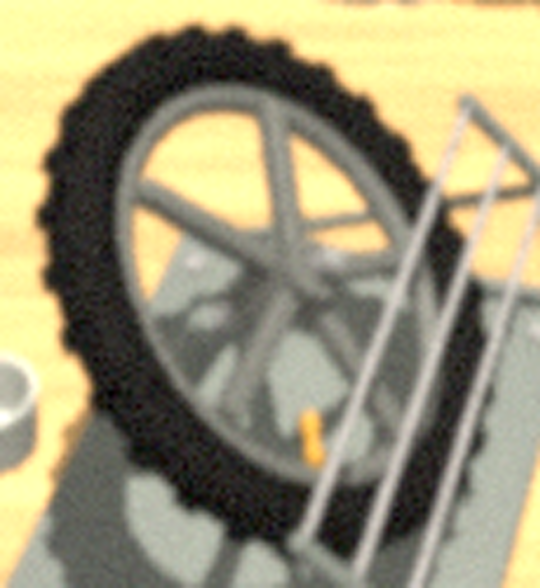

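View pics/z_top.png

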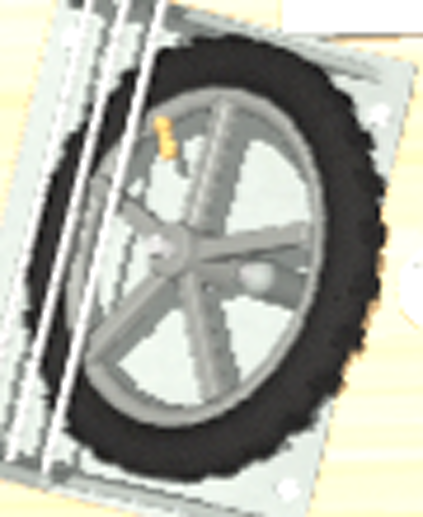

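```bash
sed -i 's/("top","ax",t1(288,291))/("top","ax",(283,196.7))/' fit.py
python3 - <<'E'
s=open('fit.py').read()
s=s.replace("r=least_squares(res","""ext={"scene":np.array([40,27,485,551])/4.7+[195,140,195,140],"top":np.array([27,36,384,482])/4.7+[250,145,250,145]}
def res2(p):
    o=[]
    for n,c in C.items():
        q=np.vstack([proj(c,W(p,TH,.149,d)) for d in(-.014,.014)])
        o+=list(np.r_[q.min(0),q.max(0)]-ext[n]+.5)
    return np.array(o)
res1=res
res=lambda p:np.r_[res1(p),res2(p)]
r=least_squares(res""").replace("res(p).reshape","res1(p).reshape").replace('np.save(','print(np.round(res2(p),1))\nnp.save(')
open('fit.py','w').write(s)
h=open('h.py').read()
h=h.replace("L(W(p,TH,.15,0),(0,0,255));L(W(p,TH,.102,.018),(0,255,0))","L(W(p,TH,.15,.014),(0,0,255));L(W(p,TH,.15,-.014),(0,0,255));L(W(p,TH,.102,.01),(0,255,0));L(np.vstack([W(p,[0],.0,.041),W(p,[0],.0,0.027)]),(0,0,255))")
open('h.py','w').write(h)
E
python3 fit.py
```

```text
[ 0.57829875 -0.05276681 -1.82912321 -2.15660111] [-104.80103991 -123.5641419 ]
scene gr [-0.7 -0.9]
scene gl [-0.6  0.4]
top gl [-0.1 -2. ]
top gr [0.3 2. ]
top ax [0.1 0.1]
top st [0.6 0.2]
top s1 [-0.5  0.7]
top s2 [-2.6 -1.7]
top s3 [-0.7 -1.6]
scene st [-0.9 -1.5]
scene s2 [2.1 0.2]
scene s3 [ 0.8 -1.4]
[-1.2 -0.9  1.7  1.7 -0.1 -0.2  2.   0.4]
```

View pics/s3.png

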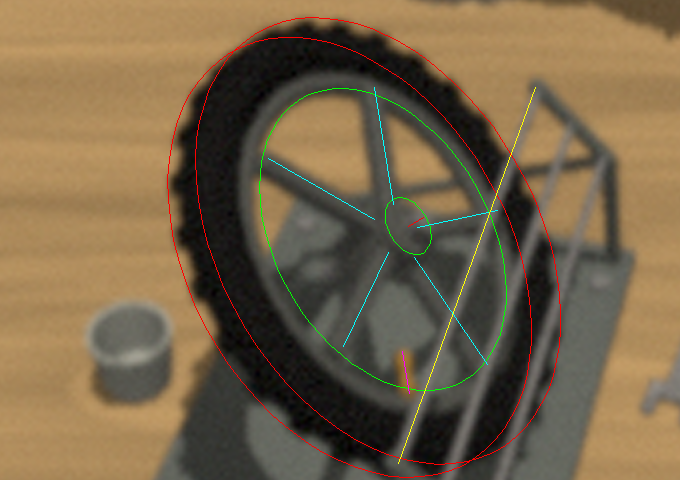

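View pics/t3.png

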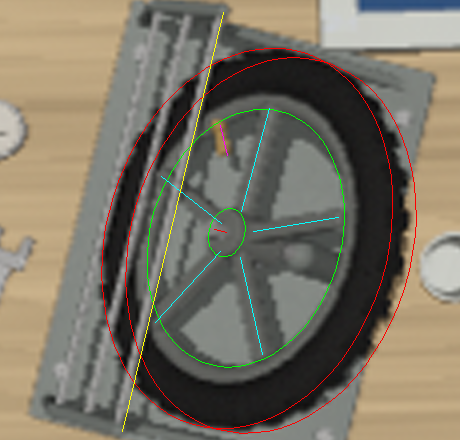

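```bash
cat > k.py <<'E'
from h import *
from bench import bot
P=np.array([.5783,-.0528,-1.829])
def tcp(v,l,d,lift=0):
    X,Y,a,u=axes(P[2]);return np.array([P[0],P[1],.16])+u*v-a*d+Y*l+np.array([0,0,.173+lift])
def toolax():
    from scipy.spatial.transform import Rotation as R
    s=bot.get_state();return s,R.from_quat(s["orientation"]).as_matrix()
def shift(t):
    s,M=toolax();return np.round(M.T@(t-s["position"])*1000,1)
def where():
    s,M=toolax();X,Y,a,u=axes(P[2]);q=s["position"]+M[:,2]*.173-[P[0],P[1],.16]
    return "v,l,d mm",np.round(np.array([q@u,q@Y,-q@a])*1000,1)
E
python3 - <<'E'
from k import *
print(shift(tcp(.027,.046,.005,.12)),tcp(.027,.046,.005,.12))
s,M=toolax();X,Y,a,u=axes(P[2]);print(np.degrees(np.arctan2(np.cross(M[:,0],Y)[2],M[:,0]@Y)))
E
```

```text
[-458.7  601.3  -71. ] [ 0.61880289 -0.07958649  0.47562742]
-82.00552315570766
```

Emit:
carry_out(
  increments=[
    [0, 0, -40, 0.12, 0],
    [-20, 25, -71, 0.24, 0],
    [-60, 80, -71, 0.36, 0],
    [-100, 130, -71, 0.48, 0],
    [-140, 185, -71, 0.6, 0],
    [-180, 235, -71, 0.72, 0],
    [-220, 290, -71, 0.84, 0],
    [-260, 340, -71, 0.96, 0],
    [-300, 395, -71, 1.08, 0],
    [-340, 445, -71, 1.2, 0],
    [-380, 500, -71, 1.32, 0],
    [-420, 550, -71, 1.431, 0],
  ],
  squeeze=20,
)

```text
time: 2.85
position: [0.5699, 0.005, 0.4761]
orientation: [0.992, -0.13, 0.0, -0.0]
force: [1.3, 0.3, -0.0]
opening: 0.0006
```

```bash
python3 - <<'E'
from k import *
s,M=toolax();print(s["time"],s["position"],s["opening"],s["force"]);print(M.round(3))
print(shift(tcp(.027,.046,.005,.12)),where())
X,Y,a,u=axes(P[2]);print(np.degrees(np.arctan2(np.cross(M[:,0],Y)[2],M[:,0]@Y)))
E
```

```text
2.85 [0.56993541 0.0049637  0.47605782] 0.0005679302976947922 [ 1.25824108  0.28313374 -0.01915039]
[[ 0.966 -0.258  0.001]
 [-0.258 -0.966  0.   ]
 [ 0.001 -0.001 -1.   ]]
[69.  69.1  0.4] ('v,l,d mm', array([ 63.1, -22.7, 139.2]))
0.15069117173828978
```

Emit:
carry_out(
  increments=[
    [35, 35, 0, 0, 0],
    [69, 69, 0, 0, 0],
    [69, 69, 40, 0, 0],
    [69, 69, 40, 0, 0],
  ],
)

```text
time: 3.35
position: [0.618, -0.0776, 0.4326]
orientation: [0.992, -0.129, -0.003, 0.0]
force: [0.3, 0.3, -0.3]
opening: -0.0001
```

```bash
cat > look.py <<'E'
import sys
from k import *
tag=sys.argv[1];th=np.radians(float(sys.argv[2])) if len(sys.argv)>2 else 0
for n,b in (("scene",(195,120,325,265)),("top",(240,135,350,255))):
    c=bot.camera(n);i=cv2.cvtColor(c["pixels"],cv2.COLOR_RGB2BGR)
    im=draw(cv2.convertScaleAbs(i,alpha=1.4),c,P,th) if len(sys.argv)>2 else cv2.resize(cv2.convertScaleAbs(i,alpha=1.4),None,fx=4,fy=4,interpolation=cv2.INTER_CUBIC)
    cv2.imwrite(f"pics/{n}_{tag}.png",im[b[1]*4:b[3]*4,b[0]*4:b[2]*4])
s=bot.get_state();print(s["time"],s["force"].round(1) if hasattr(s["force"],"round") else s["force"],where())
E
python3 look.py a -123.6
```

```text
3.45 [ 0.4 -0.2  0.4] ('v,l,d mm', array([82.3, 44.9, 64. ]))
```

View pics/scene_a.png

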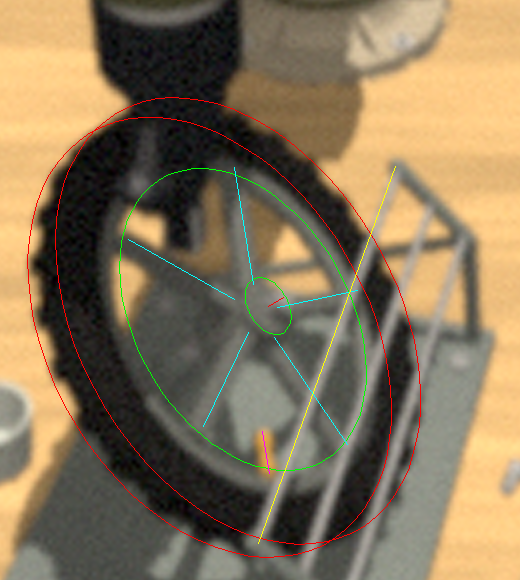

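View pics/top_a.png

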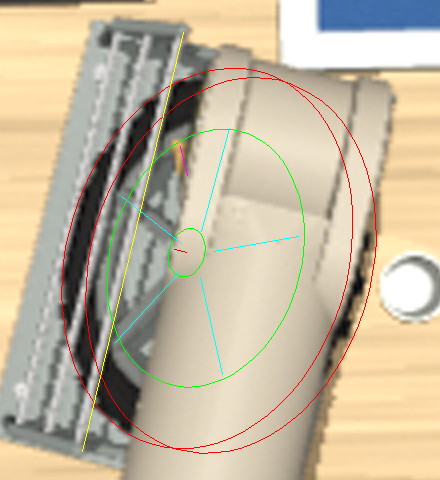

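```bash
cat > tip.py <<'E'
from k import *
def tipdraw(im,c,b,dn=0,s=4):
    st,M=toolax();t=st["position"]+M[:,2]*.173-np.array([0,0,dn])
    K=[t+M[:,0]*i*.0145+M[:,1]*j*.011 for i,j in((-1,-1),(1,-1),(1,1),(-1,1),(-1,-1))]
    cv2.polylines(im,[np.round((proj(c,K)+.5)*s-.5-np.array(b[:2])*s).astype(int)],False,(255,0,255) if dn==0 else (255,255,255),1)
E
cat >> look.py <<'E'
from tip import *
for n,b in (("scene",(195,120,325,265)),("top",(240,135,350,255))):
    im=cv2.imread(f"pics/{n}_{tag}.png");tipdraw(im,bot.camera(n),b)
    if len(sys.argv)>3: tipdraw(im,bot.camera(n),b,float(sys.argv[3]))
    cv2.imwrite(f"pics/{n}_{tag}.png",im)
E
python3 look.py b -123.6 .078
```

```text
3.55 [-0.5  0.1 -0.1] ('v,l,d mm', array([83.1, 45.5, 64.8]))
```

View pics/scene_b.png

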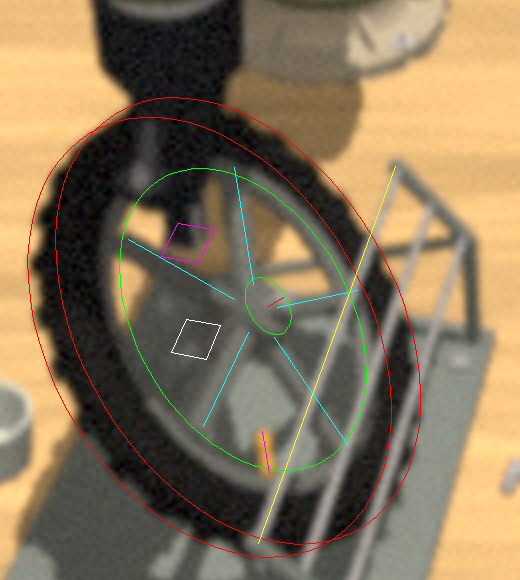

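Emit:
carry_out(
  increments=[
    [0, 0, 25, 0, 0],
    [0, 0, 50, 0, 0],
    [0, 0, 65, 0, 0],
    [0, 0, 78, 0, 0],
    [0, 0, 78, 0, 0],
  ],
)

```text
time: 4.38
position: [0.6183, -0.0776, 0.3571]
orientation: [0.992, -0.129, -0.001, 0.0]
force: [0.0, 0.9, -0.1]
opening: -0.0
```

```bash
python3 look.py c -123.6
```

```text
4.475 [ 0.7 -0.5  0.6] ('v,l,d mm', array([27.8, 45.5,  8.1]))
```

View pics/scene_c.png

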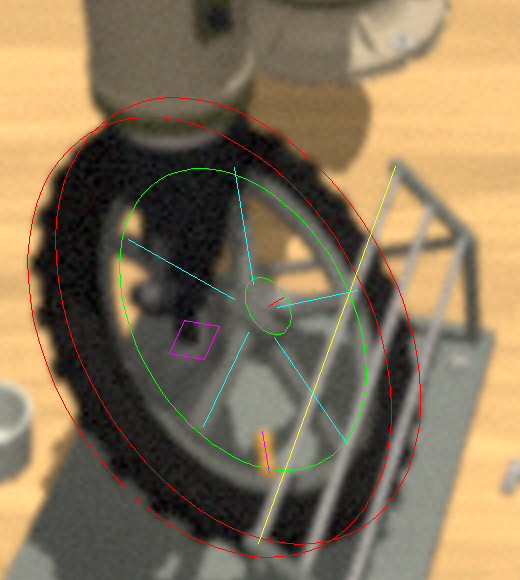

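Emit:
carry_out(
  increments=[
    [-5, 9, -5, 0, 0],
    [-12, 14, -10, 0, 0],
    [-18, 16, -11, 0, 0],
    [-24, 16, -12, 0, 0],
    [-30, 17, -12, 0, 0],
    [-36, 17, -13, 0, 0],
    [-42, 18, -13, 0, 0],
    [-48, 18, -13, 0, 0],
    [-48, 18, -13, 0, 0],
  ],
)

```text
time: 5.7
position: [0.5667, -0.0827, 0.3704]
orientation: [0.992, -0.129, -0.001, -0.0]
force: [1.8, 0.9, -0.5]
opening: 0.0001
```

```bash
python3 look.py d -93
```

```text
5.8 [-0.2 -0.5 -0.3] ('v,l,d mm', array([49. , -3.4,  3.9]))
```

View pics/scene_d.png

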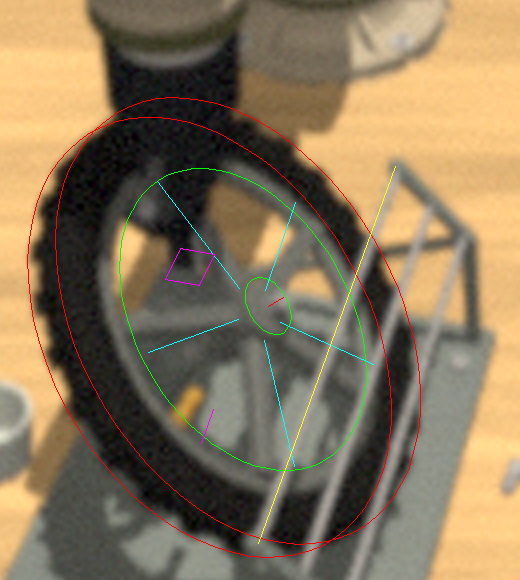

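View pics/top_d.png

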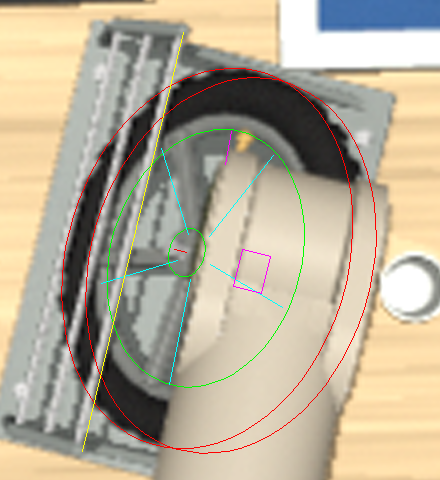

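```bash
cat > th.py <<'E'
from k import *
def theta():
    for n in("scene","top"):
        c=bot.camera(n);hsv=cv2.cvtColor(c["pixels"],cv2.COLOR_RGB2HSV)
        g=np.radians(np.arange(-180,180,.5))
        q=proj(c,W(P,TH,.102,.004)).astype(np.float32);k=np.zeros((420,560),np.uint8);cv2.fillConvexPoly(k,cv2.convexHull(np.round(q).astype(np.int32)),1);k=cv2.dilate(k,np.ones((7,7)))
        m=(hsv[...,0]>=8)&(hsv[...,0]<=24)&(hsv[...,1]>150)&(hsv[...,2]>80)&(k>0)
        nn,lab,st,ce=cv2.connectedComponentsWithStats(m.astype(np.uint8))
        for i in range(1,nn):
            if st[i,4]<4: continue
            best=min(((np.linalg.norm(proj(c,W(P,[t],.0885,.004))[0]-ce[i]),np.degrees(t)) for t in g))
            print(n,ce[i].round(1),st[i,4],"theta",round(best[1],1),"err px",round(best[0],1))
if __name__=="__main__": theta(); print(bot.get_state()["time"])
E
python3 th.py
```

```text
scene [241.4 221.1] 31 theta -81.5 err px 0.4
6.0
```

Emit:
carry_out(
  increments=[
    [-6, 0, 0, 0, 0],
    [-12, -1, 1, 0, 0],
    [-19, -3, 3, 0, 0],
    [-25, -5, 5, 0, 0],
    [-31, -9, 9, 0, 0],
    [-37, -13, 13, 0, 0],
    [-40, -17, 17, 0, 0],
    [-40, -17, 17, 0, 0],
  ],
)

```text
time: 7.0
position: [0.5325, -0.0553, 0.3529]
orientation: [0.992, -0.128, -0.001, -0.0]
force: [1.3, 0.3, 0.2]
opening: 0.0006
```

```bash
python3 th.py;python3 look.py e -28
```

```text
scene [228.8 192.9] 34 theta -32.0 err px 1.1
7.1
7.2 [0.4 0.  1.2] ('v,l,d mm', array([ 24.9, -43.1,   4. ]))
```

View pics/scene_e.png

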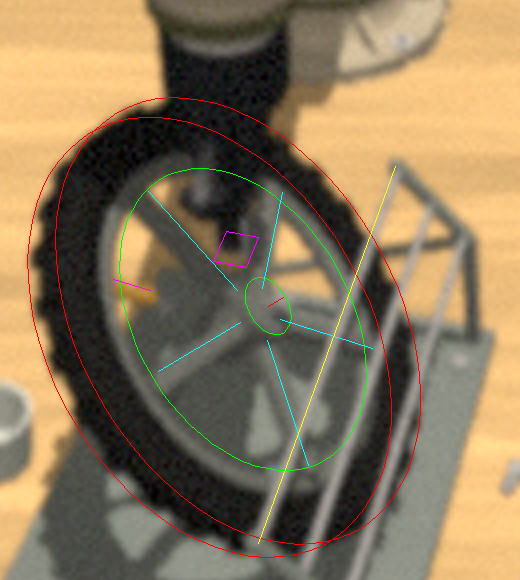

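Emit:
carry_out(
  increments=[
    [-2, -3, 3, 0, 0],
    [-3, -6, 6, 0, 0],
    [-3, -6, 6, 0, 0],
    [1, -2, 2, 0, 0],
    [1, -2, -30, 0, 0],
    [1, -2, -80, 0, 0],
    [1, -2, -100, 0, 0],
    [1, -2, -100, 0, 0],
  ],
)

```text
time: 8.3
position: [0.5349, -0.0551, 0.4555]
orientation: [0.992, -0.129, 0.002, -0.0]
force: [0.1, 0.3, -0.3]
opening: 0.0003
```

```bash
python3 th.py;python3 look.py f -23; python3 -c "
from k import *
print(shift(tcp(.046,.009,.005,.05)),shift(tcp(.046,.009,.005,0)))"
```

```text
scene [228.5 188.4] 36 theta -24.0 err px 1.1
8.4
8.5 [ 0.2  0.1 -0.4] ('v,l,d mm', array([ 93.6, -42.4,  75.3]))
[51.1 16.2 33.5] [51.2 16.1 83.5]
```

View pics/scene_f.png

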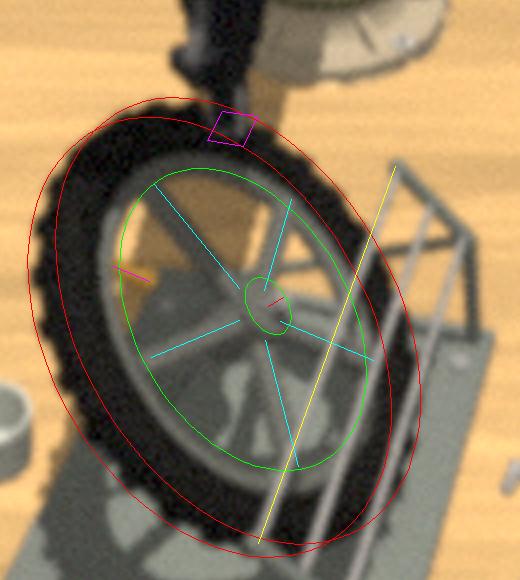

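View pics/top_f.png

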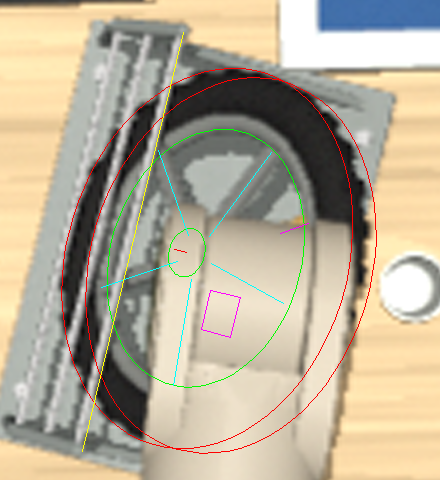

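Emit:
carry_out(
  increments=[
    [0, -50, -10, 0, 0],
    [0, -110, -10, 0, 0],
    [0, -170, -10, 0, 0],
    [0, -230, -10, 0, 0],
    [0, -280, -10, 0, 0],
    [0, -280, -10, 0, 0],
  ],
)

```text
time: 9.35
position: [0.6056, 0.2222, 0.461]
orientation: [0.992, -0.125, -0.002, 0.0]
force: [-0.2, -0.3, -0.5]
opening: -0.0
```

```bash
python3 th.py;python3 look.py g -26
```

```text
scene [227.9 188. ] 27 theta -23.0 err px 0.4
9.45
9.55 [ 0.4 -0.7 -0. ] ('v,l,d mm', array([-95.4, -41.3, 280. ]))
```

View pics/scene_g.png

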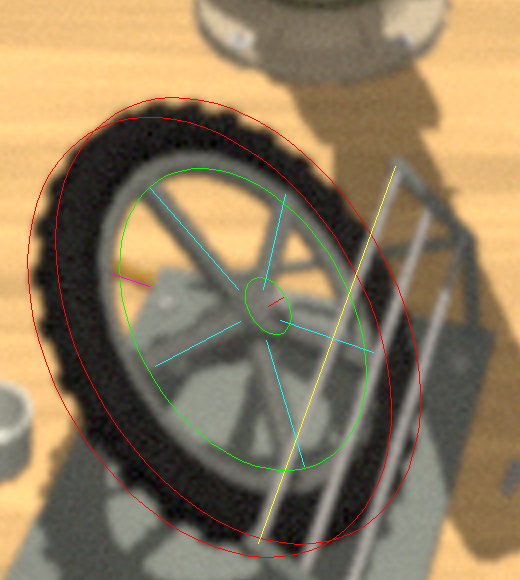

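View pics/top_g.png

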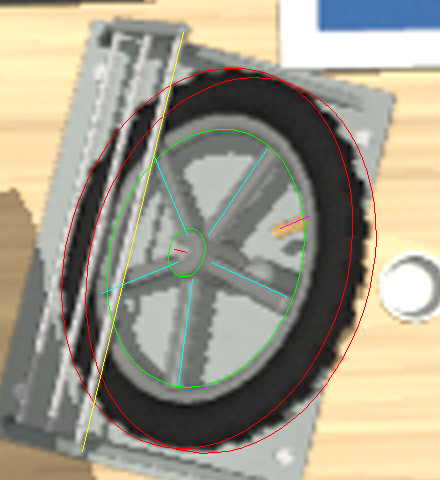

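```bash
cat > fit3.py <<'E'
from k import *
import sys
C={};M={}
for n in("scene","top"):
    C[n]=bot.camera(n);r=[]
    for _ in range(3):
        r=bot.trace("spokes",n)
        if r and r[0]["conf"]>.4:break
        C[n]=bot.camera(n)
    print(n,[(round(d["conf"],2),d["mask"].sum()) for d in r]);M[n]=r[0]["mask"].astype(np.float32) if r else None
    im=cv2.cvtColor(C[n]["pixels"],cv2.COLOR_RGB2BGR)
    if r: im[r[0]["mask"]]=im[r[0]["mask"]]//2+np.array([0,0,127],np.uint8)
    cv2.imwrite(f"pics/m3_{n}.png",cv2.resize(im[120:270,190:350],None,fx=3.6,fy=3.6))
E
python3 fit3.py; python3 -c "
import cv2,numpy as np
cv2.imwrite('pics/m3.png',cv2.resize(np.hstack([cv2.imread('pics/m3_scene.png'),cv2.imread('pics/m3_top.png')]),(800,375)))"
```

```text
scene [(0.64, np.int64(903)), (0.6, np.int64(314))]
top [(0.88, np.int64(671)), (0.74, np.int64(164)), (0.68, np.int64(8591))]
```

View pics/m3.png

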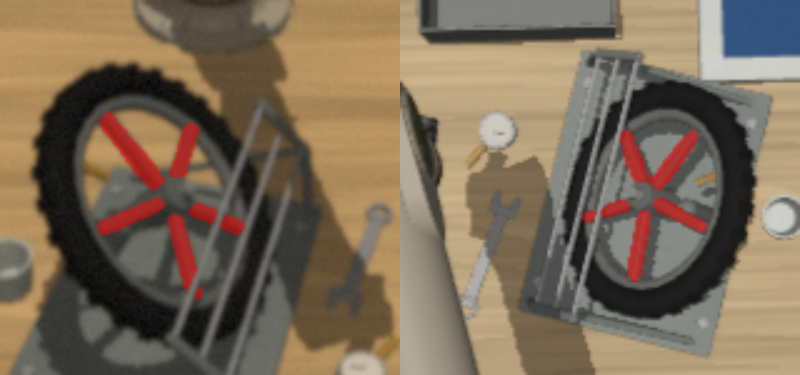

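Excellent spoke masks in both views. I'll fit the wheel to them.

```bash
cat >> fit3.py <<'E'
def Wz(p,phi,r,d):
    return W(p[:3],phi,r,d)
def render(p,c):
    k=np.zeros((1680,2240),np.uint8);X,Y,a,u=axes(p[2])
    h=np.array([p[0],p[1],.16+p[4]])
    for i in range(5):
        f=p[3]+np.radians(36+72*i);rd=np.cos(f)*u-np.sin(f)*Y;tg=-np.sin(f)*u-np.cos(f)*Y
        pts=[h+rd*r+tg*t-a*d for r in(.0205,.1005) for t in(-.007,.007) for d in(.003,.017)]
        cv2.fillConvexPoly(k,np.round(cv2.convexHull(((proj(c,pts)+.5)*4).astype(np.float32))).astype(np.int32),1)
    # hub occludes
    pts=np.vstack([np.outer(np.cos(TH),u)*.019-np.outer(np.sin(TH),Y)*.019-a*d+h for d in(0,.027)])
    cv2.fillConvexPoly(k,np.round(cv2.convexHull(((proj(c,pts)+.5)*4).astype(np.float32))).astype(np.int32),0)
    return cv2.resize(k.astype(np.float32),(560,420),interpolation=cv2.INTER_AREA)
G={n:cv2.GaussianBlur(m,(0,0),1.2) for n,m in M.items()}
def cost(q,fz):
    p=np.r_[q,0] if not fz else q
    return sum(((cv2.GaussianBlur(render(p,C[n]),(0,0),1.2)-G[n])**2).sum()/(G[n]**2).sum() for n in C)
t0=np.radians(float(sys.argv[1]) if len(sys.argv)>1 else -26)
for fz in(0,1):
    s=np.r_[P,t0,[0]*fz];D=np.diag([.008,.008,.05,.1,.005][:len(s)])
    for _ in range(2):
        b=minimize(cost,s,args=(fz,),method="Nelder-Mead",options=dict(initial_simplex=s+np.vstack([0*s,D]),xatol=1e-5,fatol=1e-4,maxiter=400));s=b.x
    print(fz,b.x.round(4),"yaw,th",np.degrees(b.x[2:4]).round(2),b.fun, "start",cost(np.r_[P,t0,[0]*fz],fz))
E
python3 fit3.py
```

```text
scene [(0.68, np.int64(959)), (0.24, np.int64(413))]
top [(0.81, np.int64(674))]
0 [ 0.5796 -0.0505 -1.8409 -0.4083] yaw,th [-105.47  -23.4 ] 0.21816478669643402 start 0.48141152
1 [ 5.7970e-01 -5.0500e-02 -1.8439e+00 -4.1390e-01  1.0000e-04] yaw,th [-105.65  -23.72] 0.2177690863609314 start 0.48141152
```

```bash
cat >> fit3.py <<'E'
p=np.r_[b.x[:4],0];o=[]
for n in C:
    k=cv2.resize(render(p,C[n]),None,fx=4,fy=4);im=cv2.resize(cv2.convertScaleAbs(cv2.cvtColor(C[n]["pixels"],cv2.COLOR_RGB2BGR),alpha=1.4),None,fx=4,fy=4,interpolation=cv2.INTER_CUBIC)
    cs,_=cv2.findContours((k>.5).astype(np.uint8),cv2.RETR_LIST,cv2.CHAIN_APPROX_NONE);cv2.drawContours(im,cs,-1,(0,0,255),1)
    x,y=(205,145) if n=="scene" else (250,145)
    o.append(im[y*4:(y+100)*4,x*4:(x+100)*4])
cv2.imwrite("pics/f3_%s.png"%(sys.argv[2] if len(sys.argv)>2 else "0"),np.hstack(o))
E
python3 fit3.py -23
```

```text
scene [(0.92, np.int64(963))]
top [(0.65, np.int64(714))]
0 [ 0.5804 -0.0502 -1.815  -0.3843] yaw,th [-103.99  -22.02] 0.19131648540496826 start 0.29544902
1 [ 0.5803 -0.05   -1.8138 -0.3873 -0.    ] yaw,th [-103.92  -22.19] 0.1927034854888916 start 0.29544902
```

View pics/f3_0.png

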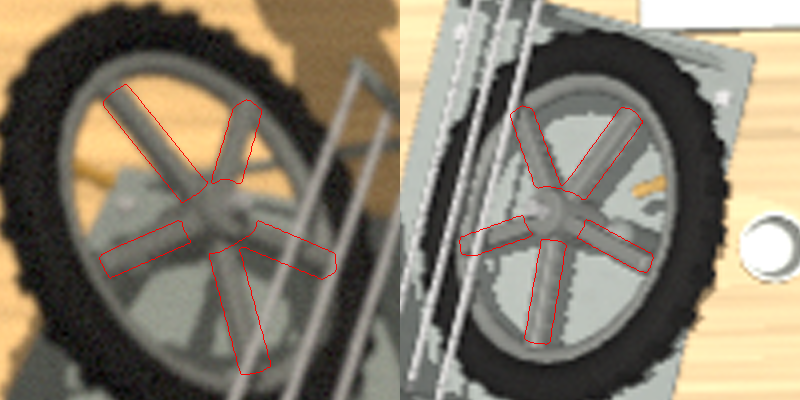

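```bash
sed -i 's/^P=.*/P=np.array([.580,-.050,-1.825])/' k.py; python3 -c "
from k import *
print(shift(tcp(.041,.017,.007,.08)),shift(tcp(.041,.017,.007,0)));print(bot.get_state()['time'])
s,M=toolax();X,Y,a,u=axes(P[2]);print(np.degrees(np.arctan2(np.cross(M[:,0],Y)[2],M[:,0]@Y)))"
```

```text
[ 59.9 288.   16.7] [ 59.9 288.   96.7]
10.25
0.21091162445070608
```

Emit:
carry_out(
  increments=[
    [15, 55, 0, 0, 0],
    [30, 110, 0, 0, 0],
    [45, 165, 0, 0, 0],
    [60, 220, 0, 0, 0],
    [60, 270, 0, 0, 0],
    [60, 288, 5, 0, 0],
    [60, 288, 40, 0, 0],
    [60, 288, 40, 0, 0],
  ],
)

```text
time: 11.25
position: [0.5901, -0.0764, 0.4212]
orientation: [0.992, -0.128, -0.003, -0.0]
force: [-0.4, -0.3, 0.1]
opening: 0.0001
```

```bash
python3 look.py h -22.5 .056;python3 -c "
from k import *
print(shift(tcp(.041,.017,.007,0)))"
```

```text
11.35 [ 0.5 -0.1  1.1] ('v,l,d mm', array([80.6, 17.1, 48.3]))
[-0.5  0.4 57.9]
```

View pics/scene_h.png

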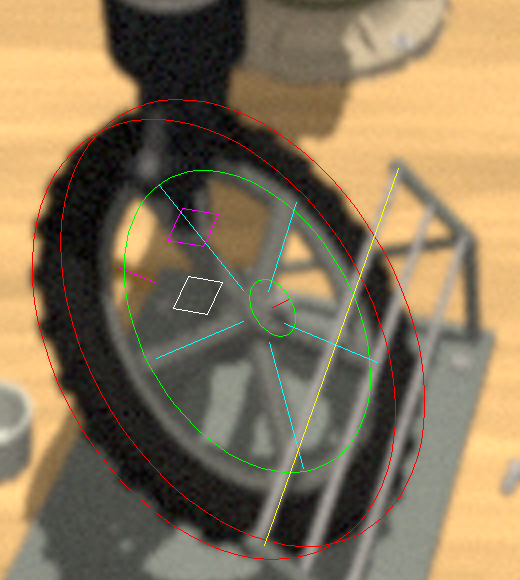

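Emit:
carry_out(
  increments=[
    [0, 0, 20, 0, 0],
    [0, 0, 35, 0, 0],
    [0, 0, 46, 0, 0],
    [0, 0, 57, 0, 0],
    [0, 0, 57, 0, 0],
  ],
)

```text
time: 12.18
position: [0.5903, -0.0775, 0.3658]
orientation: [0.992, -0.129, -0.001, 0.0]
force: [0.6, 0.5, 0.9]
opening: -0.0003
```

```bash
python3 look.py i -22.5;python3 th.py
```

```text
12.275 [-0.3 -0.1  0.9] ('v,l,d mm', array([41.1, 17.3,  6.9]))
scene [228.7 188.7] 21 theta -23.5 err px 0.1
12.475
```

View pics/scene_i.png

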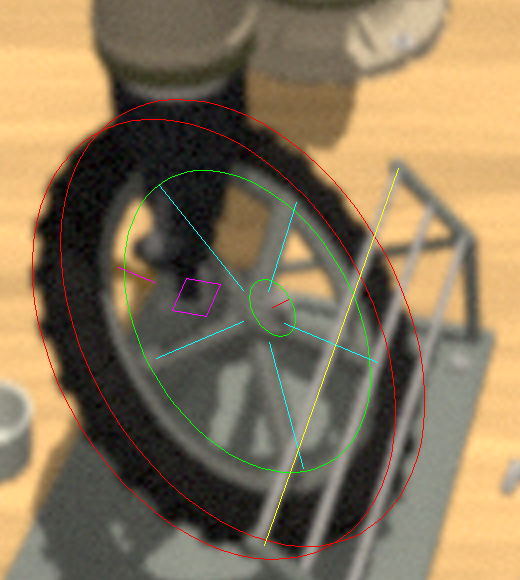

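Emit:
carry_out(
  increments=[
    [-5, 1, -1, 0, 0],
    [-10, 2, -2, 0, 0],
    [-14, 2, -2, 0, 0],
    [-18, 2, -2, 0, 0],
    [-20, 2, -2, 0, 0],
    [-20, 2, -2, 0, 0],
  ],
)

```text
time: 13.22
position: [0.5704, -0.0744, 0.3687]
orientation: [0.992, -0.129, -0.0, -0.0]
force: [1.5, -0.4, 1.5]
opening: 0.0002
```

```bash
python3 look.py j -3;python3 th.py
```

```text
13.325 [ 1.1 -0.  -0.2] ('v,l,d mm', array([43.6, -3.1,  6.8]))
scene [229.2 180.6] 24 theta -8.0 err px 0.6
13.525
```

View pics/scene_j.png

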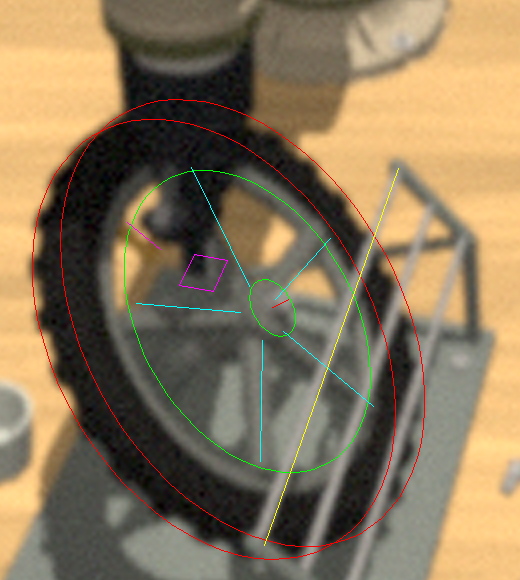

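Emit:
carry_out(
  increments=[
    [-2.5, 0, 0, 0, 0],
    [-5, 0, 0, 0, 0],
    [-5, 0, 0, 0, 0],
    [-5, 0, 0, 0, 0],
  ],
)

```text
time: 14.02
position: [0.5656, -0.0732, 0.3686]
orientation: [0.992, -0.129, -0.0, 0.0]
force: [1.9, -0.5, 0.1]
opening: -0.0003
```

```bash
python3 th.py;python3 fit3.py -1 j2
```

```text
scene [230.6 178.6] 29 theta -3.0 err px 0.1
14.125
scene [(0.71, np.int64(748)), (0.38, np.int64(37))]
top [(0.6, np.int64(159))]
0 [ 0.5806 -0.049  -1.8208 -0.0255] yaw,th [-104.32   -1.46] 4.311396598815918 start 4.445694
1 [ 5.8090e-01 -4.8300e-02 -1.8062e+00 -2.0400e-02 -1.3000e-03] yaw,th [-103.49   -1.17] 4.300172328948975 start 4.445694
```

View pics/f3_j2.png

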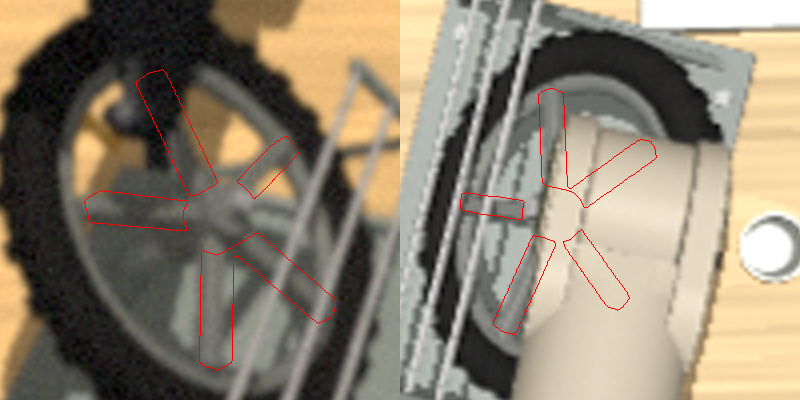

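Emit:
carry_out(
  increments=[
    [2, 0, 0, 0, 0],
    [4, 0, 0, 0, 0],
    [4, 0, -30, 0, 0],
    [4, 0, -80, 0, 0],
    [4, 0, -110, 0, 0],
    [4, -50, -110, 0, 0],
    [4, -110, -110, 0, 0],
    [4, -170, -110, 0, 0],
    [4, -230, -110, 0, 0],
    [4, -280, -110, 0, 0],
    [4, -280, -110, 0, 0],
  ],
)

```text
time: 15.7
position: [0.641, 0.2027, 0.4764]
orientation: [0.992, -0.124, -0.002, -0.0]
force: [0.3, -0.0, -0.5]
opening: -0.0001
```

```bash
python3 th.py;for i in 1 2 3; do python3 fit3.py -1 k$i; done
```

```text
scene [229.6 177.7] 26 theta -2.5 err px 1.2
15.8
scene [(0.94, np.int64(948))]
top [(0.81, np.int64(484))]
0 [ 0.5804 -0.05   -1.8069 -0.0171] yaw,th [-103.53   -0.98] 0.38234829902648926 start 0.42534798
1 [ 5.8000e-01 -5.0000e-02 -1.8135e+00 -2.5700e-02 -1.3000e-03] yaw,th [-103.9    -1.47] 0.3717007040977478 start 0.42534798
scene [(0.81, np.int64(891))]
top [(0.79, np.int64(635))]
0 [ 0.5804 -0.05   -1.8285 -0.0445] yaw,th [-104.77   -2.55] 0.24090349674224854 start 0.30238634
1 [ 5.8040e-01 -4.9900e-02 -1.8171e+00 -3.0300e-02  5.0000e-04] yaw,th [-104.11   -1.74] 0.24902088940143585 start 0.30238634
scene [(0.68, np.int64(1012)), (0.2, np.int64(13054)), (0.18, np.int64(858))]
top [(0.84, np.int64(587))]
0 [ 0.5808 -0.0499 -1.8101 -0.0252] yaw,th [-103.71   -1.44] 0.2838200330734253 start 0.34195048
1 [ 5.7960e-01 -4.9700e-02 -1.8257e+00 -4.5200e-02 -2.0000e-04] yaw,th [-104.6    -2.59] 0.2773815393447876 start 0.34195048
```

View pics/f3_k3.png

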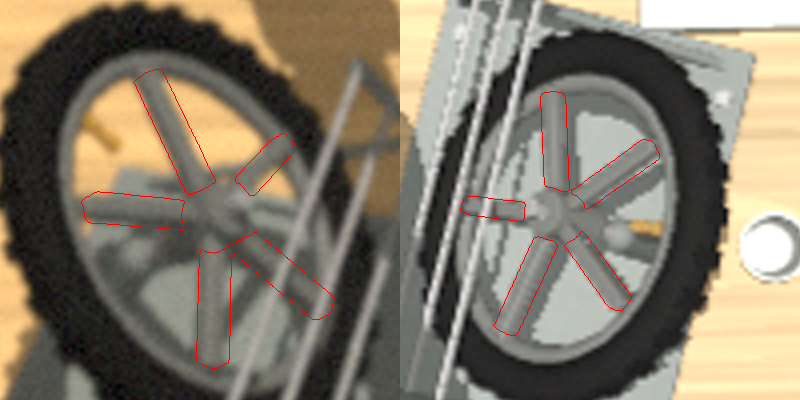

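```bash
cat > yaw.py <<'E'
from k import *
for n,(x0,y0,x1,y1) in (("top",(228,130,350,270)),("scene",(180,150,330,310))):
    c=bot.camera(n);g=cv2.cvtColor(c["pixels"],cv2.COLOR_RGB2GRAY)
    L=cv2.createLineSegmentDetector().detect(cv2.GaussianBlur(g,(0,0),.6))[0].reshape(-1,4)
    T=c["cam_to_world"]
    for l in L:
        if np.hypot(*(l[2:]-l[:2]))<25 or not(x0<(l[0]+l[2])/2<x1 and y0<(l[1]+l[3])/2<y1):continue
        w={}
        for z in(.012,.15):
            q=[]
            for u,v in(l[:2],l[2:]):
                d=T[:3,:3]@np.array([(u-c["cx"])/c["fx"],(v-c["cy"])/c["fy"],1]);q.append(T[:3,3]+d*(z-T[2,3])/d[2])
            e=q[1]-q[0];w[z]=(round(np.degrees(np.arctan2(e[1],e[0]))%90,2),round(np.hypot(*e[:2])*1000))
        print(n,l.round(0),w)
E
python3 yaw.py
```

```text
top [277. 135. 201. 137.] {0.012: (np.float64(0.54), 262), 0.15: (np.float64(0.54), 241)}
top [254. 208. 261. 179.] {0.012: (np.float64(75.74), 102), 0.15: (np.float64(75.74), 93)}
top [266. 202. 262. 228.] {0.012: (np.float64(80.69), 91), 0.15: (np.float64(80.69), 83)}
top [266. 188. 273. 163.] {0.012: (np.float64(74.15), 89), 0.15: (np.float64(74.15), 81)}
top [260. 248. 270. 207.] {0.012: (np.float64(75.14), 144), 0.15: (np.float64(75.14), 132)}
top [317. 236. 294. 248.] {0.012: (np.float64(25.76), 88), 0.15: (np.float64(25.76), 81)}
top [257. 228. 266. 191.] {0.012: (np.float64(75.61), 132), 0.15: (np.float64(75.61), 121)}
top [280. 159. 270. 185.] {0.012: (np.float64(69.15), 94), 0.15: (np.float64(69.15), 86)}
top [268. 172. 254. 224.] {0.012: (np.float64(74.56), 186), 0.15: (np.float64(74.56), 171)}
top [262. 179. 270. 150.] {0.012: (np.float64(73.47), 103), 0.15: (np.float64(73.47), 95)}
top [293. 149. 320. 155.] {0.012: (np.float64(75.17), 95), 0.15: (np.float64(75.17), 87)}
top [201. 132. 274. 130.] {0.012: (np.float64(0.13), 254), 0.15: (np.float64(0.13), 233)}
top [315. 21
[... 1587 characters left out ...]
 (np.float64(29.13), 107), 0.15: (np.float64(29.13), 90)}
scene [187. 281. 200. 255.] {0.012: (np.float64(75.03), 86), 0.15: (np.float64(75.03), 72)}
scene [225. 193. 254. 200.] {0.012: (np.float64(71.18), 96), 0.15: (np.float64(71.18), 81)}
scene [256. 281. 228. 281.] {0.012: (np.float64(88.1), 70), 0.15: (np.float64(88.1), 59)}
scene [270. 298. 227. 287.] {0.012: (np.float64(73.49), 113), 0.15: (np.float64(73.49), 95)}
scene [263. 261. 283. 277.] {0.012: (np.float64(47.62), 73), 0.15: (np.float64(47.62), 62)}
scene [251. 273. 219. 275.] {0.012: (np.float64(2.78), 81), 0.15: (np.float64(2.78), 68)}
scene [316. 212. 304. 258.] {0.012: (np.float64(74.94), 175), 0.15: (np.float64(74.94), 147)}
```

```bash
sed -i 's/^P=.*/P=np.array([.580,-.050,-1.8326])/' k.py; cat > fit4.py <<'E'
import io,contextlib,sys
sys.argv=["x","-2","q"]
src=open("fit3.py").read().split("t0=np")[0]
r=[]
for i in range(4):
    with contextlib.redirect_stdout(io.StringIO()): exec(src)
    f=lambda q:cost(np.r_[q[0],q[1],P[2],q[2]],0)
    s=np.array([P[0],P[1],float(np.radians(-2))]);b=minimize(f,s,method="Nelder-Mead",options=dict(initial_simplex=s+np.vstack([0*s,np.diag([.006,.006,.06])]),xatol=1e-5,fatol=1e-4))
    print(b.x[:2].round(4),"th",np.degrees(b.x[2]).round(2),round(b.fun,3))
E
python3 fit4.py; python3 th.py; python3 -c "
from k import *
s,M=toolax();t=np.array([.5656,-.0732,.3686])-s['position'];print(M.T@t*1000)"
```

```text
[ 0.5802 -0.0506] th -3.13 0.209
[ 0.5803 -0.0506] th -3.07 0.386
[ 0.5803 -0.0505] th -2.81 0.222
[ 0.5796 -0.0505] th -2.72 0.346
scene [230.  177.9] 27 theta -2.5 err px 0.8
17.5
[ -4.21885121 280.07909203 110.07022915]
```

Emit:
carry_out(
  increments=[
    [0, 55, 0, 0, 0],
    [0, 110, 0, 0, 0],
    [0, 170, 0, 0, 0],
    [0, 230, 0, 0, 0],
    [0, 270, 0, 0, 0],
    [0, 280, 0, 0, 0],
    [0, 280, 30, 0, 0],
    [0, 280, 60, 0, 0],
    [0, 280, 85, 0, 0],
    [0, 280, 100, 0, 0],
    [0, 280, 110, 0, 0],
    [0, 280, 110, 0, 0],
  ],
)

```text
time: 19.0
position: [0.5698, -0.0739, 0.3684]
orientation: [0.992, -0.128, -0.0, 0.0]
force: [0.1, -0.8, 0.6]
opening: -0.0002
```

```bash
python3 look.py l -2.8; python3 th.py
```

```text
19.1 [ 0.5 -0.2  0.4] ('v,l,d mm', array([44.1, -3.2,  7.4]))
scene [230.  178.5] 16 theta -4.0 err px 0.5
19.3
```

View pics/scene_l.png

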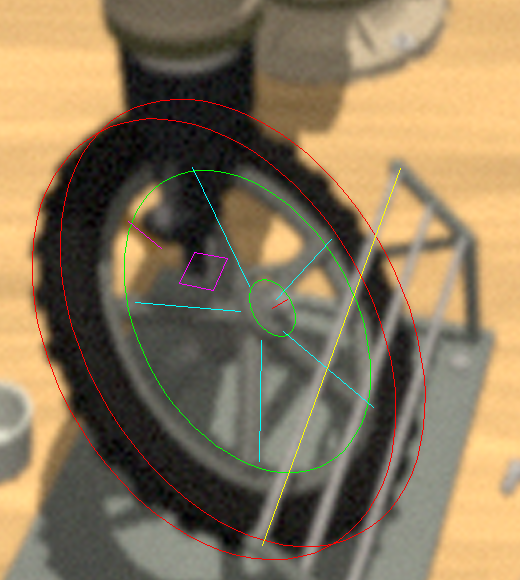

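Inside the gap without contact. Final nudge of about 2.5 mm beyond the earlier contact, then retract.

Emit:
carry_out(
  increments=[
    [-3, 0, 0, 0, 0],
    [-5, 0, 0, 0, 0],
    [-6.5, 0, 0, 0, 0],
    [-6.5, 0, 0, 0, 0],
    [-6.5, 0, 0, 0, 0],
    [-3, 0, 0, 0, 0],
    [-2, 0, 0, 0, 0],
    [-2, 0, -30, 0, 0],
    [-2, 0, -80, 0, 0],
    [-2, 0, -110, 0, 0],
    [-2, -55, -110, 0, 0],
    [-2, -115, -110, 0, 0],
  ],
)

```text
time: 20.8
position: [0.5972, 0.0377, 0.4793]
orientation: [0.992, -0.13, 0.0, -0.0]
force: [0.2, -0.2, -0.3]
opening: 0.0001
```

Emit:
carry_out(
  increments=[
    [0, -60, 0, 0, 0],
    [0, -120, 0, 0, 0],
    [0, -165, 0, 0, 0],
    [0, -165, 0, 0, 0],
  ],
)

```text
time: 21.3
position: [0.639, 0.2027, 0.4764]
orientation: [0.992, -0.125, -0.002, -0.0]
force: [0.6, -0.1, -0.2]
opening: -0.0002
```

```bash
python3 fit4.py; python3 th.py; python3 look.py m 0
```

```text
[ 0.5798 -0.0496] th -1.74 0.507
[ 0.5803 -0.0503] th -1.52 0.248
[ 0.5795 -0.0489] th -1.49 2.184
[ 0.58   -0.0501] th -1.04 0.334
scene [230.3 177.3] 25 theta -1.5 err px 0.8
22.3
22.4 [-0.4  0.8 -0.1] ('v,l,d mm', array([-76.6,  -6.8, 282.6]))
```

View pics/top_m.png

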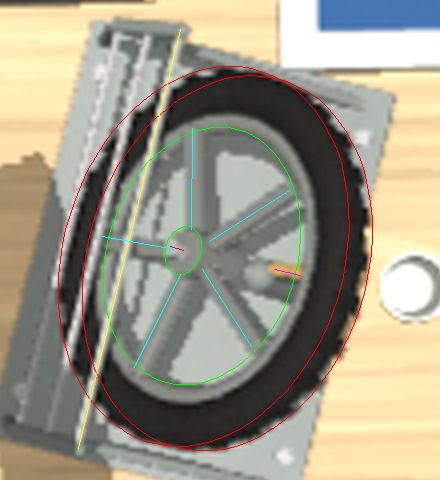

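View pics/scene_m.png

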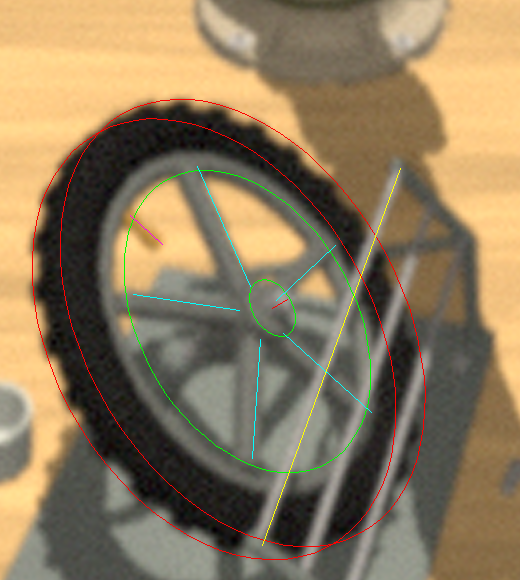

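Emit:
carry_out(
  increments=[
    [0, 55, 0, 0, 0],
    [0, 110, 0, 0, 0],
    [0, 170, 0, 0, 0],
    [0, 230, 0, 0, 0],
    [0, 270, 0, 0, 0],
    [0, 280, 0, 0, 0],
    [0, 280, 30, 0, 0],
    [0, 280, 60, 0, 0],
    [0, 280, 85, 0, 0],
    [0, 280, 100, 0, 0],
    [0, 280, 110, 0, 0],
    [0, 280, 110, 0, 0],
  ],
)

```text
time: 24.0
position: [0.5679, -0.0734, 0.3685]
orientation: [0.992, -0.128, -0.0, 0.0]
force: [0.3, 0.1, -0.4]
opening: 0.0001
```

Emit:
carry_out(
  increments=[
    [-3, 0, 0, 0, 0],
    [-5, 0, 0, 0, 0],
    [-6, 0, 0, 0, 0],
    [-6, 0, 0, 0, 0],
    [-6, 0, 0, 0, 0],
    [-3, 0, 0, 0, 0],
    [-1, 0, 0, 0, 0],
    [-1, 0, -30, 0, 0],
    [-1, 0, -80, 0, 0],
    [-1, 0, -110, 0, 0],
    [-1, -55, -110, 0, 0],
    [-1, -115, -110, 0, 0],
  ],
)

```text
time: 25.5
position: [0.5963, 0.0378, 0.4793]
orientation: [0.992, -0.13, 0.0, -0.0]
force: [0.9, 0.4, -0.8]
opening: 0.0002
```

Emit:
carry_out(
  increments=[
    [0, -60, 0, 0, 0],
    [0, -120, 0, 0, 0],
    [0, -165, 0, 0, 0],
    [0, -165, 0, 0, 0],
  ],
)

```text
time: 26.0
position: [0.6381, 0.2029, 0.4763]
orientation: [0.992, -0.125, -0.002, 0.0]
force: [0.5, -0.6, -1.0]
opening: 0.0001
```

```bash
python3 fit4.py; python3 th.py; python3 look.py n 0; python3 -c "
import cv2
from bench import bot
cv2.imwrite('pics/final_top.png',cv2.cvtColor(bot.camera('top')['pixels'],cv2.COLOR_RGB2BGR))"
```

```text
[ 0.5804 -0.05  ] th -0.52 0.258
[ 0.5799 -0.0499] th -0.05 0.204
[ 0.5798 -0.0498] th -0.15 0.315
[ 0.5788 -0.0516] th 0.28 3.518
scene [230.4 176.7] 22 theta 0.0 err px 0.9
26.9
27.0 [-0.2 -0.2  0.7] ('v,l,d mm', array([-76.6,  -7.8, 282.6]))
```

View pics/top_n.png

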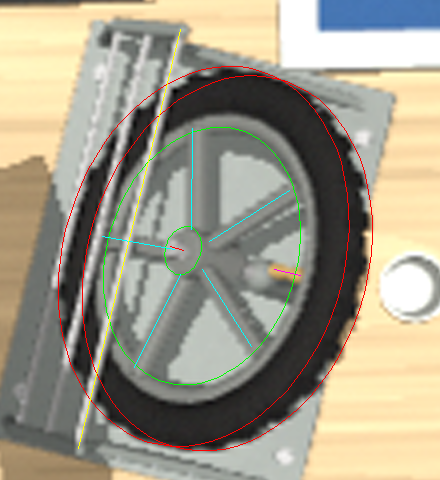

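View pics/final_top.png

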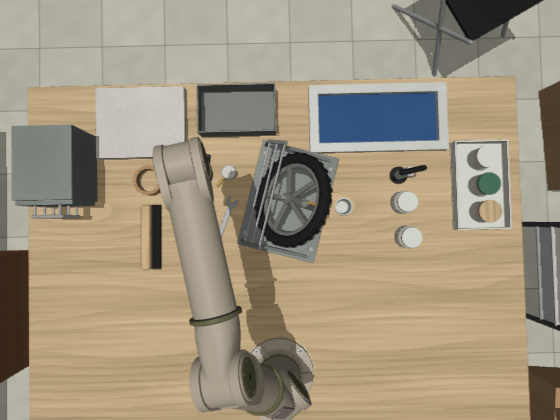

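The stem (crop pixel about 285,272) now points straight uphill, with θ about 0°. The arm is clear and the surrounding things look unmoved.

```bash
python3 -c "
from bench import bot
print(bot.sign_off())"
```

```text
the job is handed in; nothing more can be done
None
```

The valve stem is at twelve o'clock, within about half a degree by my last measurement, and the job is handed in at about 27 s of the 58 s allowed. I pushed one spoke about 100° clockwise with the closed fingertips, then used the next spoke for the last 23° or so, finishing with two small nudges. After the last nudge I lifted out and backed the arm clear of the stand.

- **Stem angle:** the three good spoke fits gave −0.5°, −0.1° and −0.2°, and the brass stem seen by the scene camera gave 0.0°. A fourth fit gave +0.3°, but it matched the picture poorly, so I ignored it.
- **Uncertainty:** the angle depends on the stand's direction, which I took from the straight edges of its base and guard. That is good to about ±0.5°, and the stem angle shifts by about the same amount.
- **Forces:** the tool force read under about 3 N after every move. It was read only at the end of each move, so brief peaks in between would not show.
- **Surroundings:** in the last top picture the things round the stand look unmoved by eye. The arm partly hides the spanner and tape roll there, and I did not measure any of them.
- **Disagreement:** in the overlay pictures the spokes and rim sit a few millimetres off my model in places.

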